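# Sort the plumbing spares in the sink cupboard

## Robot

A 6-joint arm with a two-finger parallel gripper is mounted at the origin on the work surface. World frame = base frame: x ahead of the robot, y to its left, z up, the work surface at z = 0. Lengths are in m, angles in rad, forces in N, time in s.
With the tool pointing down it reaches from about 0.35 to 0.775 m from the base axis. Payload 7.3 kg.
Tool frame: the origin (TCP) lies midway between the tips of the shut fingers; the grasp point (between the pads) lies 19 mm behind it; z points along the fingers, y is the line along which they close (so a half turn about z gives the same grasp; the last joint's range is limited). The gripper opens to 92 mm and grips with 3 to 60 N. Pads are 19 mm wide; open, the fingers measure 130 mm over their backs; the gripper's body (75 mm by 190 mm) begins 47 mm behind the grasp point.
Start: joints at [1.192, 0.342, 1.524, -0, 1.275, -0.146], TCP at [0.121, 0.511, 0.227] pointing down, gripper open.
Joint ranges: [-2.53, 2.53], [-0.77, 2.02], [0.04, 2.7], [-1, 4.14], [0.28, 2.66], [-3.11, 3.11]. Speed limits (rad/s): [2.57, 2.57, 3.14, 3.14, 3.14, 3.14].

## Interface

Orientations are given as a unit quaternion [w, x, y, z].
In Python, from bench import bot gives the robot as it stands. The module is installed in compiled form; this text tells all that it offers.
- The arm moves only by the tool carry_out, never from a script. Its argument "commands" is a list of rows, each a list of 3 entries, a list of its own where there are three numbers: the shift along the tool's x, y, z in units of 200 mm (1.0 is 200 mm), then the turn, a rotation vector about the tool's x, y, z in units of pi/2 rad (1.0 is pi/2 rad), then the closure, from -1 (fully open) to 1 (shut). A call has 1 to 10 rows; each row is the pose to reach, as a shift and turn from the pose commanded when the call began, along the tool's axes at that moment; what a row does not reach only later rows make up. A row lasts 1/8 s, in which the tool goes at most 62.5 mm and 10.7 degrees, less where a joint would pass 70% of its speed; a pose out of reach is approached as far as the arm can. A call with a number of a shift or a turn outside -1 to 1 is refused whole. A call with a gripper value outside its range is refused whole. The fingers move at their own pace and stop on an object; "force" is the grip in N (left out, the last holds). Time passes only in rows, so rows that repeat a pose let the fingers close. It gives the time, the measured TCP pose, the force, the opening and the grip force at its end, in the units of the state.
- bot.get_state(): the state, without advancing time (a new reading comes with each control period).
- bot.read_camera(name): name is "scene" or "top"; returns the picture (400x640x3 uint8, red, green, blue); there is no depth.
- bot.calibration(name): a dict with "K" (3x3 intrinsics, pixels), "rvec" (rotation vector, rad) and "tvec" (3), from world to camera coordinates, as OpenCV has them. Camera axes: x right, y down, z forward; pixel columns grow to the right and rows downward; lengths in m; the calibration is good to about 2 mm. A picture is of the moment at which its call begins. calibration takes no time and is no camera call.
- bot.hand_in(): hands the job in; it is judged then, once.
The state is a dict: "time_s": time; "qpos": joint angles; "joint_velocities": joint speeds; "joint_torque": joint torques, N m; "ee_pos": TCP position; "tool_rot": TCP orientation; "ft_force": force on the tool from outside, world axes, zero at the start; "wrist_torque": the same for the moment, N m; "gripper_width": finger opening in m; "finger_force": force on a finger pad.
Only numpy, scipy, OpenCV 4.12 (cv2) and the standard library are available. Lean on these libraries where they do the work, as an engineer would, in place of code of your own. Each camera call takes 0.05 s, during which the arm holds its last target. There are 200 camera calls.

## Task

Sort the loose plumbing spares into their containers: the large brass coupling into the large bay of the black tray and the small brass coupling into its small bay, both white trap caps into the square grey tray, and the steel sink plug into the measuring cup. Stand every piece upright, flat on the floor of its container, and let go. Leave the containers where they are and do not disturb the spray bottle or the glass jar.

Things in the scene. Friction and masses are not known exactly. Their poses are not given: they have to be found in the camera images.
- large_coupling: Large brass pipe coupling, loose, standing upright on one end: a hexagon nut at each end, 37 mm across the corners (32 mm across the flats), 50 mm tall, narrower round waist (30 mm) between heights 18 and 32 mm, dark bore on top, about 0.2 kg. Origin at the centre of its underside, z up.
- small_coupling: Small brass pipe coupling, loose, standing upright: the same shape, 25 mm across the corners (22 mm across the flats), 40 mm tall, waist 20 mm between heights 14 and 26 mm, about 0.09 kg. Origin at the centre of its underside, z up.
- trap_cap_1: White plastic drain-trap cap, loose, standing on its ribbed flange: flange 48 mm diameter up to 14 mm high, above it a round body 36 mm in diameter to the top at 42 mm with a dark grey 26 mm recess mark, about 0.06 kg. Origin at the centre of its underside, z up.
- trap_cap_2: Second white plastic drain-trap cap, identical to the first (interchangeable with it). Origin at the centre of its underside, z up.
- sink_plug: Stainless steel sink plug, loose, upright: disc 42 mm diameter and 10 mm thick, thin 12 mm stem, round knob 20 mm in diameter from height 30 mm to the top at 46 mm, about 0.12 kg. Origin at the centre of its underside, z up.
- black_tray: Black plastic toolbox tray, loose, 110 (its x) by 200 (its y) by 18 mm high, walls and floor 4 mm. A grey 4 mm divider, wall-high, at its y = -20 mm, makes a large bay (inside 114 mm long, centred at y = +39 mm) and a small bay (inside 74 mm long, centred at y = -59 mm), both 102 mm wide in x, centred at x = 0. Origin at the centre of its underside, z up.
- grey_tray: Grey plastic tray, square, undivided, loose, 130 by 130 by 18 mm high, walls and floor 4 mm (122 by 122 mm inside). Origin at the centre of its underside, z up.
- measuring_cup: Shallow round stainless steel measuring cup, loose, 98 mm across the rim, 26 mm high, inner floor about 78 mm across and 4 mm above the underside; a flat 16 mm wide handle runs along its +x from the rim out to 122 mm from the centre, 22 to 25 mm high. Origin at the centre of the bowl's underside, z up.
- spray_bottle: Closed purple spray bottle with white trigger head, bystander, 76 mm diameter, 235 mm tall; the head reaches 61 mm out along its -x. Origin at the centre of its underside, z up.
- glass_jar: Closed glass jar with steel lid, bystander, 72 mm diameter, 100 mm tall. Origin at the centre of its underside, z up.

How it is judged:
At the end, for the whole second after the job is handed in: Large coupling in the large bay and small coupling in the small bay of the black tray, both caps in the grey tray, plug in the measuring cup within 22 mm of its centre; all at rest, upright within 0.15 rad, undersides within 6 mm of the container floor (x of large_coupling in the frame of black_tray between -0.045 and 0.045 m and y of large_coupling in the frame of black_tray between -0.012 and 0.09 m and z of large_coupling in the frame of black_tray between -0.002 and 0.01 m and x of small_coupling in the frame of black_tray between -0.045 and 0.045 m and y of small_coupling in the frame of black_tray between -0.092 and -0.028 m and z of small_coupling in the frame of black_tray between -0.002 and 0.01 m and x of trap_cap_1 in the frame of grey_tray between -0.05 and 0.05 m and y of trap_cap_1 in the frame of grey_tray between -0.05 and 0.05 m and z of trap_cap_1 in the frame of grey_tray between -0.002 and 0.01 m and x of trap_cap_2 in the frame of grey_tray between -0.05 and 0.05 m and y of trap_cap_2 in the frame of grey_tray between -0.05 and 0.05 m and z of trap_cap_2 in the frame of grey_tray between -0.002 and 0.01 m and horizontal distance between sink_plug and measuring_cup below 0.022 m and z of sink_plug in the frame of measuring_cup between -0.002 and 0.01 m and angle between each of large_coupling, small_coupling, trap_cap_1, trap_cap_2, sink_plug's own z axis and vertical below 0.15 rad and linear speed of each of large_coupling, small_coupling, trap_cap_1, trap_cap_2, sink_plug below 0.02 m/s and angular speed of each of large_coupling, small_coupling, trap_cap_1, trap_cap_2, sink_plug below 0.2 rad/s); the robot touches nothing.
It fails at once if the spray bottle is pushed more than 25 mm or tipped (distance of spray_bottle from where it was at the start of the episode above 0.025 m or angle between spray_bottle's own z axis and vertical above 0.3 rad).
It fails at once if the glass jar is pushed more than 25 mm or tipped (distance of glass_jar from where it was at the start of the episode above 0.025 m or angle between glass_jar's own z axis and vertical above 0.3 rad).
It fails at once if the black tray is pushed or lifted more than 30 mm or tipped (distance of black_tray from where it was at the start of the episode above 0.03 m or angle between black_tray's own z axis and vertical above 0.35 rad).
It fails at once if the grey tray is pushed or lifted more than 30 mm or tipped (distance of grey_tray from where it was at the start of the episode above 0.03 m or angle between grey_tray's own z axis and vertical above 0.35 rad).
It fails at once if the measuring cup is pushed or lifted more than 30 mm or tipped (distance of measuring_cup from where it was at the start of the episode above 0.03 m or angle between measuring_cup's own z axis and vertical above 0.35 rad).
It also fails if it takes over 128 s, if anything falls off the work surface, if the arm or the gripper's body presses on something with over 40 N, if the wrist force passes 120 N, or if a joint passes its speed limit or range.

## Working session

There is one attempt and no reset: what is moved stays moved. The work goes in short steps, Python scripts to look and compute and a tool call to move; the robot and the scene stay as the last step left them, time stands still between calls to the robot, and variables do not carry over. Pictures are saved under pics/ and viewed, at most 14 in all, crops included, and the job is handed in when it is done.

Besides the shell and the picture viewer there is one more tool, called after "Call:" as name(argument=value, ...) on one line, values as JSON. carry_out: Moves the arm, as the interface text tells. Its arguments: {"type":"object","properties":{"commands":{"type":"array"},"force":{"type":"number"}},"required":["commands"]}

```bash
mkdir -p pics; python3 - <<'E'
from bench import bot
import cv2
for n in("top","scene"):
    im=bot.read_camera(n); cv2.imwrite(f"pics/{n}0.png",im[:,:,::-1])
    c=bot.calibration(n); print(n,c)
s=bot.get_state(); print({k:s[k] for k in("time_s","ee_pos","tool_rot","qpos","gripper_width")})
E
```

```text
top {'K': array([[416.64375518,   0.        , 321.99046382],
       [  0.        , 416.64375518, 197.33025896],
       [  0.        ,   0.        ,   1.        ]]), 'rvec': array([ 2.15875616, -2.05350933,  0.21069121]), 'tvec': array([-0.00593298,  0.53561247,  1.37981809])}
scene {'K': array([[483.49713459,   0.        , 320.61770951],
       [  0.        , 483.49713459, 203.9185445 ],
       [  0.        ,   0.        ,   1.        ]]), 'rvec': array([ 2.01220233,  1.30418782, -0.58408443]), 'tvec': array([-0.21215855, -0.27593697,  1.78577606])}
{'time_s': 0.1, 'ee_pos': array([0.12097578, 0.51050972, 0.22614968]), 'tool_rot': array([-1.72660074e-04,  1.16142583e-01,  9.93232335e-01, -6.32283816e-04]), 'qpos': array([ 1.19197327e+00,  3.42603877e-01,  1.52489372e+00,  5.69557417e-06,
        1.27540591e+00, -1.46014086e-01]), 'gripper_width': 0.092015384454708}
```

View pics/top0.png

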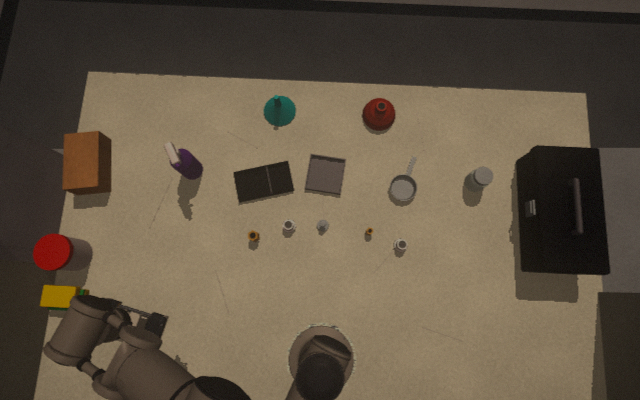

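View pics/scene0.png

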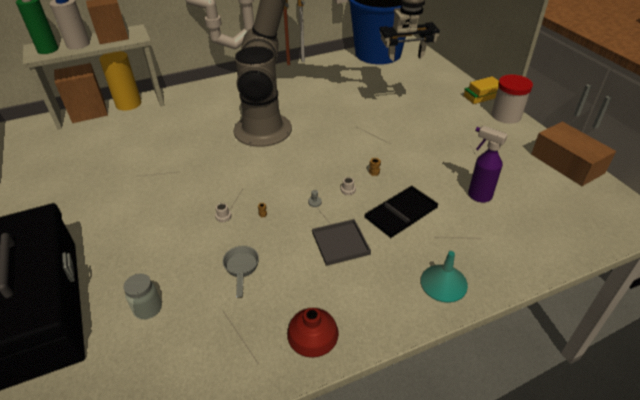

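The top view shows the large coupling (253,237), caps (289,226) and (401,245), plug (322,226), small coupling (369,231), black tray (264,182), grey tray (325,175) and cup (402,188) with its handle toward (412,160). The scene view agrees. I'll zoom in on both.

```bash
python3 - <<'E'
import cv2
a=cv2.imread("pics/top0.png")[145:265,225:425]; b=cv2.imread("pics/scene0.png")[140:310,200:450]
g=lambda i,k:cv2.convertScaleAbs(cv2.resize(i,None,fx=k,fy=k,interpolation=cv2.INTER_CUBIC),alpha=1.8)
cv2.imwrite("pics/top0z.png",g(a,4)); cv2.imwrite("pics/scene0z.png",g(b,3))
E
```

```text
(no output)
```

View pics/top0z.png

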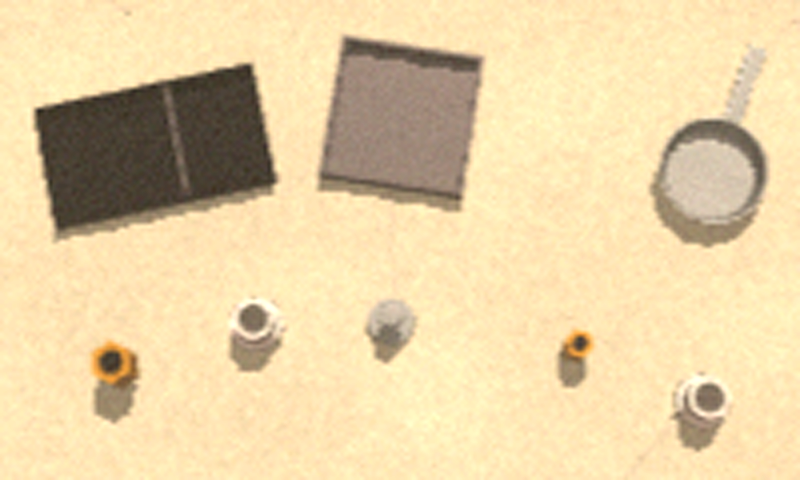

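View pics/scene0z.png

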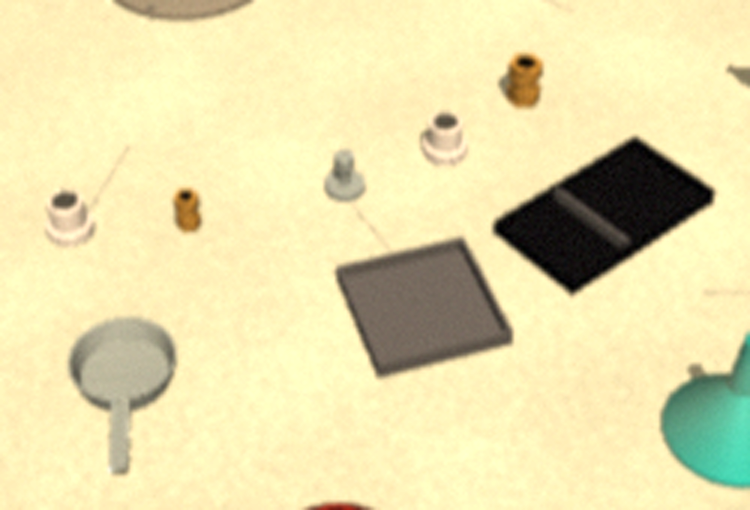

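The zooms show clear targets. Bores are at (112,361) and (579,344), recesses at (254,318) and (709,397), and the plug is around (390,323) in the top zoom. Their counterparts in the scene zoom are (525,62), (185,196), (446,121), (65,200) and (345,158). The tray corners are visible in both views.

```bash
cat > h.py <<'E'
import numpy as np, cv2
from bench import bot
from scipy.spatial.transform import Rotation as R
C={n:bot.calibration(n) for n in("top","scene")}
def ray(n,p):
    c=C[n]; M=cv2.Rodrigues(np.array(c["rvec"]))[0]
    return -M.T@c["tvec"], M.T@np.linalg.inv(c["K"])@[p[0],p[1],1]
def cast(n,p,z):
    o,d=ray(n,p); return (o+d*(z-o[2])/d[2])[:2]
def tz(p): return (225+(p[0]+.5)/4-.5,145+(p[1]+.5)/4-.5)
def sz(p): return (200+(p[0]+.5)/3-.5,140+(p[1]+.5)/3-.5)
def go(x,y,z,psi):
    """shift in tool units to TCP x,y,z and tool-y heading psi (rad)"""
    s=bot.get_state(); q=s["tool_rot"]; r=R.from_quat([q[1],q[2],q[3],q[0]])
    d=r.inv().apply(np.array([x,y,z])-s["ee_pos"])/.2
    ty=r.apply([0,1,0]); cur=np.arctan2(ty[1],ty[0])
    a=(psi-cur+np.pi/2)%np.pi-np.pi/2
    print("shift",d.round(4),"turn z",round(-a/(np.pi/2),4),"psi",round(cur,3),"t",s["time_s"],"ee",s["ee_pos"].round(4),"w",round(s["gripper_width"],4),"F",s["finger_force"])
E
python3 - <<'E'
from h import *
T=dict(large=((112,361),(525,62),.05),cap1=((254,318),(446,121),.042),plug=((390,325),(345,159),.038),small=((579,344),(185,196),.04),cap2=((709,397),(65,200),.042),cup=((714,171),(123,362),.026))
for k,(a,b,h) in T.items(): print(k,cast("top",tz(a),h).round(4),cast("scene",sz(b),h).round(4))
print("plugdisc",cast("top",tz((390,322)),.008),cast("scene",sz((345,186)),.01))
for k,P,S in(("black",[(36,108),(252,65),(274,184),(56,228)],[(713,190),(635,139),(496,227),(573,287)]),("grey",[(344,38),(483,57),(463,200),(321,182)],[(338,270),(463,241),(511,334),(380,368)]),("div",[(168,84),(184,192)],[(558,190),(627,243)])):
    A=np.array([cast("top",tz(p),.018) for p in P]);B=np.array([cast("scene",sz(p),.018) for p in S])
    print(k,A.round(3).tolist(),A.mean(0).round(4),B.round(3).tolist(),B.mean(0).round(4))
o=cast("top",tz((757,47)),.024);print("handle end",o)
# dark bores / white masks as a check (top)
im=bot.read_camera("top").astype(int)
E
```

```text
large [0.3946 0.2499] [0.3921 0.2505]
cap1 [0.4385 0.1325] [0.4364 0.1345]
plug [0.4388 0.0156] [0.443  0.0177]
small [ 0.4302 -0.147 ] [ 0.4297 -0.1478]
cap2 [ 0.3902 -0.2582] [ 0.3881 -0.2574]
cup [ 0.5918 -0.2634] [ 0.5977 -0.2639]
plugdisc [0.44572783 0.01605182] [0.45185607 0.01325956]
black [[0.622, 0.343], [0.672, 0.152], [0.563, 0.125], [0.513, 0.315]] [0.5923 0.2338] [[0.619, 0.343], [0.52, 0.314], [0.576, 0.121], [0.677, 0.149]] [0.598  0.2319]
grey [[0.701, 0.071], [0.689, -0.056], [0.556, -0.043], [0.566, 0.083]] [0.6283 0.0138] [[0.565, -0.043], [0.58, 0.083], [0.705, 0.069], [0.692, -0.056]] [0.6357 0.0134]
div [[0.65, 0.226], [0.551, 0.204]] [0.6007 0.2154] [[0.555, 0.202], [0.648, 0.226]] [0.6013 0.2141]
handle end [ 0.70884003 -0.30122105]
```

```bash
python3 - <<'E'
from h import *
go(.3935,.2502,.2,.255)
E
```

```text
shift [-1.6262 -0.9521  0.1319] turn z 0.6894 psi 1.338 t 0.15 ee [0.121  0.5106 0.2262] w 0.0916 F 0.0
```

Call:
carry_out(commands=[[[-0.3,-0.15,0.07],[0,0,0.12],-1],[[-0.6,-0.3,0.13],[0,0,0.24],-1],[[-0.9,-0.5,0.13],[0,0,0.36],-1],[[-1,-0.7,0.13],[0,0,0.48],-1],[[-1,-0.95,0.13],[0,0,0.6],-1],[[-1,-0.95,0.13],[0,0,0.69],-1],[[-1,-0.95,0.13],[0,0,0.69],-1]], force=20)

```text
time_s: 1.02
ee_pos: [0.272, 0.2795, 0.2009]
tool_rot: [0.0, 0.612, 0.791, 0.0]
ft_force: [-0.1, 0.0, 0.1]
gripper_width: 0.0917
finger_force: 0.0
```

```bash
python3 - <<'E'
from h import *
go(.3935,.2502,.022,.255)
E
```

```text
shift [-0.2951  0.5504  0.8946] turn z -0.0004 psi 0.254 t 1.025 ee [0.272  0.2795 0.2009] w 0.0917 F 0.0
```

Call:
carry_out(commands=[[[-0.15,0.28,0],[0,0,0],-1],[[-0.295,0.55,0.1],[0,0,0],-1],[[-0.295,0.55,0.35],[0,0,0],-1],[[-0.295,0.55,0.6],[0,0,0],-1],[[-0.295,0.55,0.8],[0,0,0],-1],[[-0.295,0.55,0.895],[0,0,0],-1],[[-0.295,0.55,0.895],[0,0,0],-0.2],[[-0.295,0.55,0.895],[0,0,0],1],[[-0.295,0.55,0.895],[0,0,0],1],[[-0.295,0.55,0.895],[0,0,0],1]], force=20)

```text
time_s: 2.28
ee_pos: [0.3937, 0.2507, 0.0225]
tool_rot: [0.0, 0.612, 0.791, 0.001]
ft_force: [-0.5, -0.5, 0.5]
gripper_width: 0.0564
finger_force: 0.0
```

```bash
python3 - <<'E'
from h import *
go(.587,.271,.17,.255)
E
```

```text
shift [-0.1449  0.9624 -0.7358] turn z -0.0003 psi 0.255 t 2.275 ee [0.3937 0.2507 0.0225] w 0.0564 F 0.0
```

Call:
carry_out(commands=[[[0,0,0],[0,0,0],1],[[0,0,0],[0,0,0],1],[[0,0,0],[0,0,0],1],[[0,0,0],[0,0,0],1],[[0,0,0],[0,0,0],1],[[0,0,-0.2],[0,0,0],1],[[0,0,-0.45],[0,0,0],1],[[0,0,-0.7],[0,0,0],1]], force=25)

```text
time_s: 3.28
ee_pos: [0.3925, 0.2501, 0.1626]
tool_rot: [-0.0, 0.612, 0.791, -0.001]
ft_force: [0.6, 1.0, -2.4]
gripper_width: 0.0361
finger_force: 25.0
```

```bash
python3 - <<'E'
from h import *
go(.587,.271,.028,.255)
im=bot.read_camera("scene")[100:260,250:450,::-1]
cv2.imwrite("pics/s1.png",cv2.convertScaleAbs(cv2.resize(im,None,fx=3,fy=3),alpha=1.8))
E
```

```text
shift [-0.1434  0.9686  0.6716] turn z -0.0005 psi 0.254 t 3.275 ee [0.3925 0.2501 0.1626] w 0.0361 F 24.999708831310272
```

View pics/s1.png

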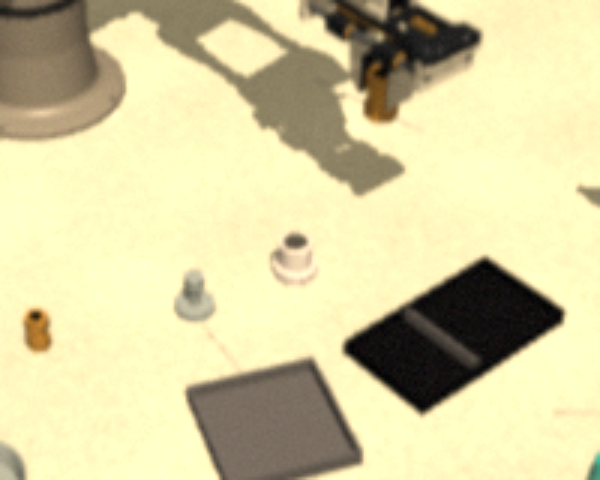

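The large coupling is held upright in the fingers at about (380,95) in the crop, and nothing else has moved. Next I place it.

Call:
carry_out(commands=[[[-0.04,0.25,0],[0,0,0],1],[[-0.08,0.5,0],[0,0,0],1],[[-0.12,0.75,0],[0,0,0],1],[[-0.143,0.968,0],[0,0,0],1],[[-0.143,0.968,0.1],[0,0,0],1],[[-0.143,0.968,0.35],[0,0,0],1],[[-0.143,0.968,0.55],[0,0,0],1],[[-0.143,0.968,0.63],[0,0,0],1],[[-0.143,0.968,0.672],[0,0,0],1],[[-0.143,0.968,0.672],[0,0,0],1]])

```text
time_s: 4.58
ee_pos: [0.5882, 0.2716, 0.0279]
tool_rot: [0.0, 0.612, 0.791, 0.0]
ft_force: [1.0, 0.4, -1.0]
gripper_width: 0.0362
finger_force: 25.0
```

```bash
python3 - <<'E'
from h import *
go(.587,.271,.0275,.255)
print(bot.get_state()["ft_force"])
E
```

```text
shift [-0.0012 -0.0067  0.0022] turn z -0.0005 psi 0.254 t 4.575 ee [0.5882 0.2716 0.0279] w 0.0362 F 24.99975621700287
[ 1.00973923  0.4269433  -0.97787502]
```

Call:
carry_out(commands=[[[0,0,0.003],[0,0,0],1],[[0,0,0.003],[0,0,0],-0.3],[[0,0,0.003],[0,0,0],-0.3],[[0,0,0.003],[0,0,0],-0.3],[[0,0,0.003],[0,0,0],-0.3],[[0,0,-0.2],[0,0,0],-0.3],[[0,0,-0.45],[0,0,0],-0.3],[[0,0,-0.7],[0,0,0],-0.3],[[0.2,-0.2,-0.7],[0,0,0],-0.3],[[0.4,-0.4,-0.7],[0,0,0],-0.3]])

```text
time_s: 5.82
ee_pos: [0.4895, 0.329, 0.168]
tool_rot: [0.0, 0.612, 0.791, 0.001]
ft_force: [-0.2, 0.9, -0.6]
gripper_width: 0.0601
finger_force: 0.0
```

```bash
python3 - <<'E'
from h import *
go(.43,-.1475,.015,.255)
E
```

```text
shift [-2.2333 -0.8848  0.7623] turn z -0.0016 psi 0.253 t 5.825 ee [0.4895 0.329  0.168 ] w 0.0601 F 0.0
```

Call:
carry_out(commands=[[[-0.25,-0.1,0],[0,0,0],-0.3],[[-0.5,-0.3,0],[0,0,0],-0.3],[[-0.75,-0.5,0],[0,0,0],-0.3],[[-1,-0.7,0],[0,0,0],-0.3]])

```text
time_s: 6.32
ee_pos: [0.406, 0.1027, 0.1675]
tool_rot: [0.0, 0.611, 0.791, 0.0]
ft_force: [1.7, -0.9, 0.5]
gripper_width: 0.0595
finger_force: 0.0
```

Call:
carry_out(commands=[[[-0.3,-0.1,0],[0,0,0],-0.3],[[-0.6,-0.185,0],[0,0,0],-0.3],[[-0.9,-0.185,0],[0,0,0],-0.3],[[-1,-0.185,0],[0,0,0],-0.3]])

```text
time_s: 6.82
ee_pos: [0.4219, -0.102, 0.1677]
tool_rot: [0.001, 0.613, 0.79, 0.0]
ft_force: [-0.9, -0.1, 0.2]
gripper_width: 0.0597
finger_force: 0.0
```

```bash
python3 - <<'E'
from h import *
go(.43,-.1475,.015,.255)
im=bot.read_camera("top")[150:250,225:375,::-1]
cv2.imwrite("pics/t2.png",cv2.convertScaleAbs(cv2.resize(im,None,fx=4,fy=4),alpha=1.8))
E
```

```text
shift [-0.2295 -0.018   0.7635] turn z -0.0029 psi 0.25 t 6.825 ee [ 0.4219 -0.102   0.1677] w 0.0597 F 0.0
```

View pics/t2.png

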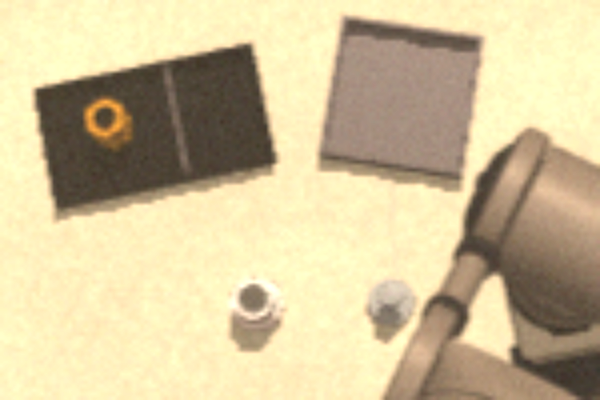

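The large coupling stands upright in the large bay at (106,118) in the crop. The tray hasn't moved. Next is the small coupling.

Call:
carry_out(commands=[[[-0.23,-0.01,0],[0,0,0],-0.3],[[-0.23,-0.01,0.2],[0,0,0],-0.3],[[-0.23,-0.01,0.45],[0,0,0],-0.3],[[-0.23,-0.01,0.65],[0,0,0],-0.3],[[-0.23,-0.01,0.76],[0,0,0],-0.3],[[-0.23,-0.01,0.763],[0,0,0],-0.3],[[-0.23,-0.01,0.763],[0,0,0],1],[[-0.23,-0.01,0.763],[0,0,0],1],[[-0.23,-0.01,0.763],[0,0,0],1],[[-0.23,-0.01,0.763],[0,0,0],1]], force=20)

```text
time_s: 8.12
ee_pos: [0.4311, -0.1439, 0.0151]
tool_rot: [0.0, 0.612, 0.791, 0.0]
ft_force: [0.3, 1.0, 0.1]
gripper_width: 0.0244
finger_force: 19.4
```

Call:
carry_out(commands=[[[0,0,0],[0,0,0],1],[[0,0,0],[0,0,0],1],[[0,0,0],[0,0,0],1],[[0,0,-0.2],[0,0,0],1],[[0,0,-0.45],[0,0,0],1],[[0,0,-0.7],[0,0,0],1],[[0,0,-0.7],[0,0,0],1]])

```text
time_s: 9.0
ee_pos: [0.4328, -0.1447, 0.1579]
tool_rot: [0.004, 0.612, 0.791, 0.001]
ft_force: [0.3, -0.3, -0.5]
gripper_width: 0.0245
finger_force: 20.1
```

```bash
python3 - <<'E'
from h import *
go(.612,.176,.02,.255)
E
```

```text
shift [1.33   1.2664 0.6897] turn z -0.0005 psi 0.254 t 9.0 ee [ 0.4328 -0.1447  0.1579] w 0.0245 F 20.098026604391634
```

Call:
carry_out(commands=[[[0.2,0.2,0],[0,0,0],1],[[0.4,0.4,0],[0,0,0],1],[[0.6,0.6,0],[0,0,0],1],[[0.8,0.8,0],[0,0,0],1],[[0.9,0.9,0],[0,0,0],1],[[0.9,0.9,0],[0,0,0],1]])

```text
time_s: 9.75
ee_pos: [0.5596, 0.0775, 0.1526]
tool_rot: [-0.001, 0.611, 0.792, -0.001]
ft_force: [0.5, -1.3, -0.8]
gripper_width: 0.0242
finger_force: 20.1
```

```bash
python3 - <<'E'
from h import *
go(.612,.176,.02,.255)
E
```

```text
shift [0.4091 0.3804 0.6625] turn z 0.0013 psi 0.257 t 9.75 ee [0.5596 0.0775 0.1526] w 0.0242 F 20.109502219129354
```

Call:
carry_out(commands=[[[0.2,0.2,0],[0,0,0],1],[[0.41,0.38,0],[0,0,0],1],[[0.41,0.38,0.2],[0,0,0],1],[[0.41,0.38,0.4],[0,0,0],1],[[0.41,0.38,0.55],[0,0,0],1],[[0.41,0.38,0.6],[0,0,0],1],[[0.41,0.38,0.63],[0,0,0],1],[[0.41,0.38,0.63],[0,0,0],1],[[0.41,0.38,0.63],[0,0,0],1]])

```text
time_s: 10.88
ee_pos: [0.6136, 0.1742, 0.0299]
tool_rot: [0.001, 0.612, 0.791, 0.001]
ft_force: [-0.6, -0.3, -1.3]
gripper_width: 0.0243
finger_force: 20.1
```

```bash
python3 - <<'E'
from h import *
go(.612,.176,.0195,.255)
E
```

```text
shift [ 0.0106 -0.0055  0.0522] turn z -0.0006 psi 0.254 t 10.875 ee [0.6136 0.1742 0.0299] w 0.0243 F 20.09191734250635
```

Now lower, release with a limited opening, rise and retreat toward cap 1.

Call:
carry_out(commands=[[[0.01,0,0.03],[0,0,0],1],[[0.01,0,0.05],[0,0,0],1],[[0.01,0,0.054],[0,0,0],1],[[0.01,0,0.054],[0,0,0],0],[[0.01,0,0.054],[0,0,0],0],[[0.01,0,0.054],[0,0,0],0],[[0.01,0,0.054],[0,0,0],0],[[0.01,0,-0.15],[0,0,0],0],[[0.01,0,-0.4],[0,0,0],0],[[0.01,0,-0.65],[0,0,0],0]])

```text
time_s: 12.12
ee_pos: [0.6122, 0.1761, 0.16]
tool_rot: [-0.0, 0.612, 0.791, -0.0]
ft_force: [0.8, 0.6, -0.2]
gripper_width: 0.0459
finger_force: 0.0
```

```bash
python3 - <<'E'
from h import *
go(.4375,.1335,.015,-.095)
E
```

```text
shift [ 0.0136 -0.8984  0.7254] turn z 0.2223 psi 0.254 t 12.125 ee [0.6122 0.1761 0.16  ] w 0.0459 F 0.0
```

Call:
carry_out(commands=[[[0,-0.25,0],[0,0,0.1],-0.6],[[0,-0.5,0],[0,0,0.2],-0.6],[[0.014,-0.75,0],[0,0,0.222],-0.6],[[0.014,-0.9,0],[0,0,0.222],-0.6],[[0.014,-0.9,0.2],[0,0,0.222],-0.6],[[0.014,-0.9,0.45],[0,0,0.222],-0.6],[[0.014,-0.9,0.5],[0,0,0.222],-0.6],[[0.014,-0.9,0.5],[0,0,0.222],-0.6]])

```text
time_s: 13.12
ee_pos: [0.4377, 0.1336, 0.059]
tool_rot: [-0.0, 0.74, 0.673, -0.0]
ft_force: [-0.6, -0.2, -0.4]
gripper_width: 0.0735
finger_force: 0.0
```

```bash
python3 - <<'E'
from h import *
go(.4375,.1335,.015,-.095)
E
```

```text
shift [-0.0007 -0.001   0.2201] turn z 0.0003 psi -0.095 t 13.125 ee [0.4377 0.1336 0.059 ] w 0.0735 F 0.0
```

Call:
carry_out(commands=[[[0,0,0.15],[0,0,0],-0.6],[[0,0,0.22],[0,0,0],-0.6],[[0,0,0.22],[0,0,0],1],[[0,0,0.22],[0,0,0],1],[[0,0,0.22],[0,0,0],1],[[0,0,0.22],[0,0,0],1],[[0,0,0.22],[0,0,0],1],[[0,0,0.22],[0,0,0],1],[[0,0,0.0],[0,0,0],1],[[0,0,-0.25],[0,0,0],1]], force=15)

```text
time_s: 14.38
ee_pos: [0.4366, 0.1334, 0.109]
tool_rot: [-0.001, 0.74, 0.673, -0.001]
ft_force: [0.9, 0.7, -0.4]
gripper_width: 0.0357
finger_force: 15.0
```

```bash
python3 - <<'E'
from h import *
# tray y axis direction
u=np.array([np.cos(1.476),np.sin(1.476)]);c=np.array([.633,.0135])
print(c+.027*u,c-.027*u)
go(*(c+.027*u),.02,-.095)
E
```

```text
[0.63555567 0.04037878] [ 0.63044433 -0.01337878]
shift [-0.3689  1.0356  0.4424] turn z 0.0002 psi -0.095 t 14.375 ee [0.4366 0.1334 0.109 ] w 0.0357 F 14.99984934926033
```

Call:
carry_out(commands=[[[-0.1,0.25,0],[0,0,0],1],[[-0.2,0.5,0],[0,0,0],1],[[-0.3,0.75,0],[0,0,0],1],[[-0.37,1,0],[0,0,0],1],[[-0.37,1,0],[0,0,0],1],[[-0.37,1,0.2],[0,0,0],1],[[-0.37,1,0.38],[0,0,0],1],[[-0.37,1,0.4],[0,0,0],1],[[-0.37,1,0.4],[0,0,0],1]])

```text
time_s: 15.5
ee_pos: [0.6296, 0.0413, 0.0295]
tool_rot: [0.0, 0.74, 0.673, 0.0]
ft_force: [-0.6, 1.1, 0.0]
gripper_width: 0.0353
finger_force: 15.0
```

```bash
python3 - <<'E'
from h import *
go(.6355,.0405,.0195,-.095)
E
```

```text
shift [-0.0013  0.0299  0.05  ] turn z 0.0005 psi -0.094 t 15.5 ee [0.6296 0.0413 0.0295] w 0.0353 F 14.999848902225494
```

Call:
carry_out(commands=[[[0,0.03,0.03],[0,0,0],1],[[0,0.03,0.05],[0,0,0],1],[[0,0.03,0.05],[0,0,0],1],[[0,0.03,0.05],[0,0,0],-0.3],[[0,0.03,0.05],[0,0,0],-0.3],[[0,0.03,0.05],[0,0,0],-0.3],[[0,0.03,0.05],[0,0,0],-0.3],[[0,0.03,-0.15],[0,0,0],-0.3],[[0,0.03,-0.4],[0,0,0],-0.3],[[0,0.03,-0.65],[0,0,0],-0.3]])

```text
time_s: 16.75
ee_pos: [0.6353, 0.0404, 0.1601]
tool_rot: [-0.0, 0.74, 0.673, -0.0]
ft_force: [0.9, -0.2, 0.5]
gripper_width: 0.0601
finger_force: 0.0
```

```bash
python3 - <<'E'
from h import *
go(.389,-.2578,.015,-.095)
E
```

```text
shift [-1.6009 -1.0847  0.7258] turn z 0.0002 psi -0.095 t 16.75 ee [0.6353 0.0404 0.1601] w 0.0601 F 0.0
```

Call:
carry_out(commands=[[[-0.25,-0.15,0],[0,0,0],-0.6],[[-0.5,-0.3,0],[0,0,0],-0.6],[[-0.75,-0.45,0],[0,0,0],-0.6],[[-1,-0.6,0],[0,0,0],-0.6]])

```text
time_s: 17.25
ee_pos: [0.496, -0.1486, 0.1589]
tool_rot: [0.0, 0.74, 0.673, 0.0]
ft_force: [0.1, 0.3, 0.0]
gripper_width: 0.0738
finger_force: 0.0
```

Call:
carry_out(commands=[[[-0.2,-0.2,0],[0,0,0],-0.6],[[-0.4,-0.4,0],[0,0,0],-0.6],[[-0.6,-0.485,0],[0,0,0],-0.6],[[-0.6,-0.485,0.2],[0,0,0],-0.6],[[-0.6,-0.485,0.45],[0,0,0],-0.6],[[-0.6,-0.485,0.5],[0,0,0],-0.6],[[-0.6,-0.485,0.5],[0,0,0],-0.6]])

```text
time_s: 18.12
ee_pos: [0.3895, -0.2577, 0.0591]
tool_rot: [-0.0, 0.74, 0.673, 0.0]
ft_force: [1.0, 0.2, 1.2]
gripper_width: 0.0733
finger_force: 0.0
```

```bash
python3 - <<'E'
from h import *
go(.389,-.2578,.015,-.095)
E
```

```text
shift [-0.0008 -0.0026  0.2203] turn z 0.0004 psi -0.094 t 18.125 ee [ 0.3895 -0.2577  0.0591] w 0.0733 F 0.0
```

Call:
carry_out(commands=[[[0,0,0.15],[0,0,0],-0.6],[[0,0,0.22],[0,0,0],-0.6],[[0,0,0.22],[0,0,0],1],[[0,0,0.22],[0,0,0],1],[[0,0,0.22],[0,0,0],1],[[0,0,0.22],[0,0,0],1],[[0,0,0.22],[0,0,0],1],[[0,0,0.22],[0,0,0],1],[[0,0,0.0],[0,0,0],1],[[0,0,-0.25],[0,0,0],1]])

```text
time_s: 19.38
ee_pos: [0.3886, -0.2571, 0.109]
tool_rot: [-0.001, 0.74, 0.673, -0.0]
ft_force: [0.8, -0.4, -0.4]
gripper_width: 0.0359
finger_force: 15.0
```

```bash
python3 - <<'E'
from h import *
go(.6303,-.0145,.02,-.095)
E
```

```text
shift [1.3208 1.0895 0.4447] turn z 0.0002 psi -0.095 t 19.375 ee [ 0.3886 -0.2571  0.109 ] w 0.0359 F 14.999776929616928
```

Call:
carry_out(commands=[[[0.2,0.2,0],[0,0,0],1],[[0.4,0.4,0],[0,0,0],1],[[0.6,0.6,0],[0,0,0],1],[[0.8,0.8,0],[0,0,0],1],[[0.9,0.9,0],[0,0,0],1],[[0.9,0.9,0],[0,0,0],1]])

```text
time_s: 20.12
ee_pos: [0.5863, -0.0938, 0.1079]
tool_rot: [-0.0, 0.739, 0.674, -0.0]
ft_force: [-0.9, -0.1, -0.4]
gripper_width: 0.036
finger_force: 15.0
```

```bash
python3 - <<'E'
from h import *
go(.6303,-.0145,.02,-.095)
E
```

```text
shift [0.4147 0.183  0.4398] turn z 0.0021 psi -0.092 t 20.125 ee [ 0.5863 -0.0938  0.1079] w 0.036 F 15.000072866678238
```

Call:
carry_out(commands=[[[0.2,0.1,0],[0,0,0],1],[[0.415,0.185,0],[0,0,0],1],[[0.415,0.185,0],[0,0,0],1],[[0.415,0.185,0.2],[0,0,0],1],[[0.415,0.185,0.36],[0,0,0],1],[[0.415,0.185,0.4],[0,0,0],1],[[0.415,0.185,0.4],[0,0,0],1]])

```text
time_s: 21.0
ee_pos: [0.6299, -0.0173, 0.0289]
tool_rot: [-0.0, 0.74, 0.673, -0.0]
ft_force: [-0.5, -0.1, 0.1]
gripper_width: 0.0355
finger_force: 15.0
```

```bash
python3 - <<'E'
from h import *
go(.6303,-.0145,.0195,-.095)
E
```

```text
shift [0.014  0.0009 0.0471] turn z -0.0004 psi -0.096 t 21.0 ee [ 0.6299 -0.0173  0.0289] w 0.0355 F 14.999907910823822
```

Call:
carry_out(commands=[[[0.007,0,0.03],[0,0,0],1],[[0.007,0,0.047],[0,0,0],1],[[0.007,0,0.047],[0,0,0],1],[[0.007,0,0.047],[0,0,0],-0.3],[[0.007,0,0.047],[0,0,0],-0.3],[[0.007,0,0.047],[0,0,0],-0.3],[[0.007,0,0.047],[0,0,0],-0.3],[[0.007,0,-0.15],[0,0,0],-0.3],[[0.007,0,-0.4],[0,0,0],-0.3],[[0.007,0,-0.65],[0,0,0],-0.3]])

```text
time_s: 22.25
ee_pos: [0.6301, -0.0149, 0.1601]
tool_rot: [-0.0, 0.74, 0.673, -0.0]
ft_force: [0.1, 0.0, -0.8]
gripper_width: 0.0596
finger_force: 0.0
```

```bash
python3 - <<'E'
from h import *
go(.441,.016,.021,0)
E
```

```text
shift [ 0.0643 -0.9553  0.6957] turn z -0.0602 psi -0.095 t 22.25 ee [ 0.6301 -0.0149  0.1601] w 0.0596 F 0.0
```

Call:
carry_out(commands=[[[0.02,-0.25,0],[0,0,-0.06],-0.3],[[0.04,-0.5,0],[0,0,-0.06],-0.3],[[0.067,-0.75,0],[0,0,-0.06],-0.3],[[0.067,-0.945,0],[0,0,-0.06],-0.3],[[0.067,-0.945,0],[0,0,-0.06],-0.3],[[0.067,-0.945,0.2],[0,0,-0.06],-0.3],[[0.067,-0.945,0.45],[0,0,-0.06],-0.3],[[0.067,-0.945,0.65],[0,0,-0.06],-0.3],[[0.067,-0.945,0.695],[0,0,-0.06],-0.3],[[0.067,-0.945,0.695],[0,0,-0.06],-0.3]])

```text
time_s: 23.5
ee_pos: [0.4442, 0.0161, 0.0199]
tool_rot: [0.0, 0.707, 0.707, 0.0]
ft_force: [-0.2, -0.5, 0.4]
gripper_width: 0.0595
finger_force: 0.0
```

Call:
carry_out(commands=[[[0,0,0],[0,0,0],1],[[0,0,0],[0,0,0],1],[[0,0,0],[0,0,0],1],[[0,0,0],[0,0,0],1],[[0,0,0],[0,0,0],1],[[0,0,0],[0,0,0],1],[[0,0,0],[0,0,0],1],[[0,0,-0.1],[0,0,0],1],[[0,0,-0.3],[0,0,0],1],[[0,0,-0.45],[0,0,0],1]], force=20)

```text
time_s: 24.75
ee_pos: [0.443, 0.0163, 0.1106]
tool_rot: [-0.0, 0.707, 0.707, -0.0]
ft_force: [-0.1, -0.2, -1.2]
gripper_width: 0.0194
finger_force: 20.0
```

```bash
python3 - <<'E'
from h import *
go(.594,-.2637,.025,0)
im=bot.read_camera("scene")[100:260,220:420,::-1]
cv2.imwrite("pics/s3.png",cv2.convertScaleAbs(cv2.resize(im,None,fx=4,fy=3.7),alpha=1.8))
E
```

```text
shift [-1.4     0.7559  0.4269] turn z -0.0002 psi -0.0 t 24.75 ee [0.443  0.0163 0.1106] w 0.0194 F 19.99981015920639
```

View pics/s3.png

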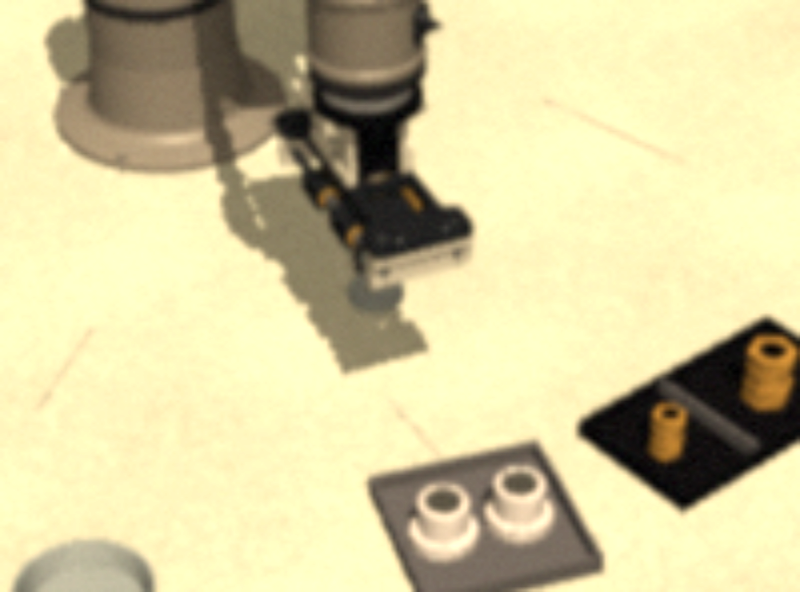

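All four placed pieces stand upright. The caps are at (443,520) and (520,500) and the couplings at (668,430) and (770,372). The plug's disc hangs level at (375,292). Next I move to the cup.

Call:
carry_out(commands=[[[-0.25,0.15,0],[0,0,0],1],[[-0.5,0.3,0],[0,0,0],1],[[-0.75,0.45,0],[0,0,0],1],[[-1,0.6,0],[0,0,0],1],[[-1,0.6,0],[0,0,0],1]])

```text
time_s: 25.42
ee_pos: [0.5642, -0.1872, 0.1082]
tool_rot: [0.0, 0.709, 0.706, -0.0]
ft_force: [-0.1, -0.1, -0.7]
gripper_width: 0.0197
finger_force: 20.0
```

```bash
python3 - <<'E'
from h import *
go(.594,-.2637,.025,0)
E
```

```text
shift [-0.3815  0.1508  0.4162] turn z -0.0026 psi -0.004 t 25.425 ee [ 0.5642 -0.1872  0.1082] w 0.0197 F 19.999589323997498
```

Call:
carry_out(commands=[[[-0.2,0.1,0],[0,0,0],1],[[-0.39,0.153,0],[0,0,0],1],[[-0.39,0.153,0],[0,0,0],1],[[-0.39,0.153,0.2],[0,0,0],1],[[-0.39,0.153,0.34],[0,0,0],1],[[-0.39,0.153,0.37],[0,0,0],1],[[-0.39,0.153,0.37],[0,0,0],1]])

```text
time_s: 26.3
ee_pos: [0.5938, -0.2608, 0.0359]
tool_rot: [-0.0, 0.707, 0.707, 0.0]
ft_force: [0.0, -0.2, -1.2]
gripper_width: 0.019
finger_force: 20.0
```

```bash
python3 - <<'E'
from h import *
go(.594,-.2637,.0245,0)
E
```

```text
shift [-0.0145  0.0009  0.057 ] turn z 0.0003 psi 0.0 t 26.3 ee [ 0.5938 -0.2608  0.0359] w 0.019 F 19.999944269657135
```

Call:
carry_out(commands=[[[-0.014,0,0.04],[0,0,0],1],[[-0.014,0,0.057],[0,0,0],1],[[-0.014,0,0.057],[0,0,0],1],[[-0.014,0,0.057],[0,0,0],0.26],[[-0.014,0,0.057],[0,0,0],0.26],[[-0.014,0,0.057],[0,0,0],0.26],[[-0.014,0,0.057],[0,0,0],0.26],[[-0.014,0,-0.15],[0,0,0],0.26],[[-0.014,0,-0.4],[0,0,0],0.26],[[-0.014,0,-0.65],[0,0,0],0.26]])

```text
time_s: 27.55
ee_pos: [0.5937, -0.2645, 0.1671]
tool_rot: [-0.0, 0.707, 0.707, -0.0]
ft_force: [0.3, -1.0, 0.8]
gripper_width: 0.0335
finger_force: 0.0
```

Call:
carry_out(commands=[[[0.0,-0.2,-0.2],[0,0,0],0.26],[[0,-0.4,-0.2],[0,0,0],0.26],[[0,-0.6,-0.2],[0,0,0],0.26],[[0,-0.8,-0.2],[0,0,0],0.26],[[0,-1,-0.2],[0,0,0],0.26],[[0,-1,-0.2],[0,0,0],0.26]])

```text
time_s: 28.3
ee_pos: [0.3921, -0.2644, 0.2061]
tool_rot: [-0.0, 0.708, 0.706, -0.0]
ft_force: [0.3, -0.1, 0.5]
gripper_width: 0.0342
finger_force: 0.0
```

```bash
python3 - <<'E'
from h import *
a=bot.read_camera("top")[150:215,225:425,::-1];b=bot.read_camera("scene")[165:310,200:450,::-1]
a=cv2.resize(a,(800,260));b=cv2.resize(b,(580,336))
b=cv2.copyMakeBorder(b,0,0,0,220,cv2.BORDER_CONSTANT)
cv2.imwrite("pics/end.png",cv2.convertScaleAbs(np.vstack([a,b]),alpha=1.8))
print(bot.get_state()["ee_pos"],bot.get_state()["time_s"])
E
```

```text
[ 0.39436457 -0.26486742  0.20618712] 28.4
```

View pics/end.png

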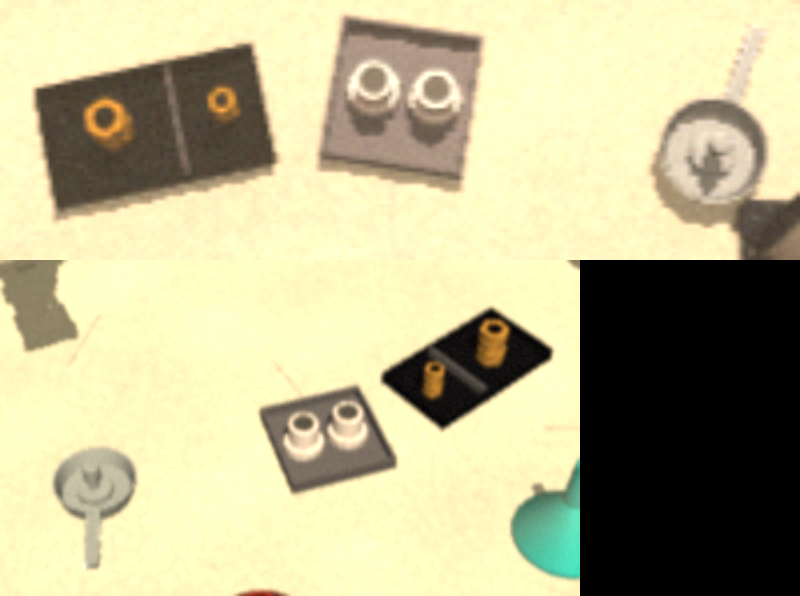

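All five pieces stand upright in place: couplings at (106,118) and (222,101), caps at (373,87) and (436,97), and the plug centred in the cup at (711,155). The containers haven't moved, so I'm handing in.

```bash
python3 -c "
from bench import bot
print(bot.hand_in())"
```

```text
the job is handed in; nothing more can be done
None
```

I placed all five spares upright in their containers and handed the job in at about 28 s; in the last pictures nothing else had moved, but the hand-in returned no verdict.

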